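# Lock a filter capsule under its hold-down strap with a wing nut

### The job

Secure the white filter capsule in its mount: push the steel hold-down strap gently by its yellow tab all the way home, so that its fork straddles the capsule's neck, then run the red wing nut down clockwise until it is snug, finishing with a steady push of about 14 N on a wing for half a second. The copper tube leaves room only for short strokes on its free side and must not be leant on; the plastic nut and the strap must never feel more than 22 N, so push the wings with closed fingers rather than pinching them. Leave the capsule upright and everything else where it is, and let go.

Things in the scene. Friction and masses are not known exactly. Their poses are not given: they have to be found in the camera images.
- mount: Fixed aluminium plate 150 x 330 x 12 mm lying on the table, carrying all the parts; origin under the stud, z up. Its +y axis points from the stud to the capsule (pocket centre at y +115 mm), its -x side is the free side of the nut, the copper tube is on its +x side. A grey boss (x -23..23, y -95..55 mm) rises to 44 mm and carries the strap. Its position and yaw change from run to run.
- stud (a point): Point on the fixed vertical axis of the wing nut, at half the height of the wings, 64.5 mm above the table. The steel stud, 10 mm thick, ends 85 mm above the table, just above the hub.
- wing (a point): Point in one of the two equal wings of the red nut, 36 mm from the nut's axis, at half the wing's height (64.5 mm above the table); its x axis points outward along the wing. The other wing lies straight opposite. The wings are one flat upright bar 92 mm from tip to tip, 7 mm thick, from 54 to 75 mm above the table; the round hub between them is 32 mm wide at its foot and reaches 73 mm. The nut is captive and does not rise or sink. Below the wings the strap's top is at 50 mm.
- nut (a joint): Angle of the wing nut on its thread in rad; grows when it is turned clockwise seen from above. It starts between about -6.2 and -3.5 (loose) and ends at 0, run down on its rubber washer. Pushed on from there it winds the washer up like a rather stiff spring, a few mm at the wing tip (not shown in this value), and comes back when let go; how far to push must be felt as force. Running down takes about 3 N at the wing. It stays where it is left.
- strap_tab (a point): Centre of the pushing face (the face away from the capsule) of the yellow tab at the strap's end, 64 mm above the table. The tab is 40 mm wide along the mount's x, 6 mm thick, upright from 44 to 76 mm above the table. Push it along the mount's +y; 25 mm and more behind it are free.
- strap (a joint): How far the strap has slid towards the capsule, in m: 0 to 0.010 at the start, 0.030 home. It slides with about 3 N and stays where it is left; at home it meets a springy bumper, about 4 N per mm.
- tube: Fixed copper tube, 9 mm thick, in the shape of a bridge: two uprights at mount x +34 mm, y -85 and +85 mm, and a level run between them, centred 90 mm above the table, 34 mm from the nut's axis and above the wings: the wings pass beneath it, a gripper does not. Origin at the mount's origin.
- capsule: White filter capsule with blue cap, loose, standing in its pocket on the mount; origin at the centre of its underside, 12 mm above the table. Body 52 mm across and 30 mm high, then a neck 22 mm across, then a cap 28 mm across up to 82 mm; 140 g. Stays as it is.
- spare: Spare capsule of the same kind standing on the table. Leave alone.
- solvent: Amber bottle, 64 mm across, 130 mm high, origin under its centre. Leave alone.
- beaker: Clear cup, 68 mm across, 85 mm high, origin under its centre. Leave alone.
- jar: Small jar, 52 mm across, 60 mm high, origin under its centre. Leave alone.
- spanner: Steel spanner 170 mm long lying on the table. Leave alone.
- tray: Blue tray 160 x 110 x 30 mm with two small vials. Leave alone.
Not all that is in view belongs to the job. What is shaped like the capsule but pink or turquoise is not meant.

How it is judged:
By the outcome, as a careful person would: the job done as asked, in the order asked, and still so for the second after the job is handed in, with the robot touching nothing.
It also fails if it takes over 67 s, if anything falls off the work surface, if the arm or the gripper's body presses on something with over 40 N, if the wrist force passes 120 N, or if a joint passes its speed limit or range.

### The arm

A 6-joint arm with a two-finger parallel gripper is mounted at the origin on the work surface. World frame = base frame: x ahead of the robot, y to its left, z up, the work surface at z = 0. Lengths are in m, angles in degrees, forces in N, time in s.
With the tool pointing down it reaches from about 0.3 to 0.75 m from the base axis. Payload 8.5 kg.
Tool frame: the origin (TCP) lies on the centre line of the jaws, within the pads' length; the fingertips stand 17 mm ahead of it and the grasp point (between the pads) lies 2 mm behind it; z points along the fingers, y is the line along which they close (so a half turn about z gives the same grasp; the last joint's range is limited). The gripper opens to 85 mm and grips with 20 to 120 N. Pads are 22 mm wide; open, the fingers measure 114 mm over their backs; the gripper's body (76 mm by 85 mm) begins 54 mm behind the grasp point. The pads swing forward as they close: fully open they stand 13 mm farther back than shut.
Start: joints at [52.867, 21.807, 74.336, -0, 83.858, -12.336], TCP at [0.231, 0.499, 0.248] pointing down, gripper open.
Joint ranges: [-178.18, 178.18], [-50.72, 133.34], [12.68, 142.11], [-81.47, 261.47], [9.98, 163.14], [-165.26, 165.26]. Speed limits (degrees/s): [136.94, 136.94, 180, 180, 180, 180].

### API

Orientations are given as a 3x3 rotation matrix whose columns are the frame's x, y, z axes.
In Python, from rig import env gives the robot as it stands.
- The arm moves only by the shell command python3 -m handwheel 'ROWS' [OPENING] [FORCE]. ROWS is JSON, a list that holds one entry, the list of rows, each a list of 4 numbers: the shift along the tool's x, y, z in m, then the turn about the tool's z in rad. In form: [[[x, y, z, roll], ...]]. A call has 1 to 5 rows; each row shifts and turns the commanded pose from where the row before left it, along the tool's axes as they then stand; what a row does not reach is not made up. A row lasts 1/12 s, in which the tool goes at most 41.7 mm and 7.16 degrees, less where a joint would pass 70% of its speed; a pose out of reach is approached as far as the arm can. A call is refused whole if a number of a shift passes 0.0417 or a number of a turn 0.125, either way. A call with a gripper value outside its range is refused whole. OPENING is the opening in per cent of the stroke, from 0 (shut) to 100 (fully open), set as the call begins (- or left out, the last holds). The fingers move at their own pace and stop on an object; FORCE is the grip in N (left out, the last holds). Time passes only in rows, so rows that do not move let the fingers close. It gives the time, the measured TCP pose, the force and the opening at its end, in the units of the state.
- env.observe(): the state, without advancing time (a new reading comes with each control period).
- env.get_image(name): name is "scene" or "top" or "wrist"; returns (picture, depth): 384x512x3 uint8, red, green, blue; 384x512 float32, m along the optical axis (not along the pixel's ray), 0 where there is no reading.
- env.camera_params(name): a dict with "K" (3x3 intrinsics, pixels), "rvec" (rotation vector, rad) and "tvec" (3), from world to camera coordinates, as OpenCV has them. Camera axes: x right, y down, z forward; pixel columns grow to the right and rows downward; lengths in m; the calibration is good to about 2 mm. A picture is of the moment at which its call begins: read the wrist's pose just before it. camera_params takes no time and is no camera call; for the wrist camera it gives the pose at the moment of the call.
- env.close_job(): hands the job in, once; it reports no verdict.
The state is a dict: "time_s": time; "q": joint angles; "qvel": joint speeds; "joint_efforts": joint torques, N m; "position": TCP position; "tool_rot": TCP orientation; "ft_force": force on the tool from outside, world axes, zero at the start; "wrist_torque": the same for the moment, N m; "grip_width": finger opening in m.
Only numpy, scipy, OpenCV 4.12 (cv2) and the standard library are available. Lean on these libraries where they do the work, as an engineer would, in place of code of your own. Each camera call takes 0.05 s, during which the arm holds its last target. There are 200 camera calls.

## Working session

There is one attempt and no reset: what is moved stays moved. The work goes in short steps, Python scripts to look and compute and a shell command to move; the robot and the scene stay as the last step left them, time stands still between calls to the robot, and variables do not carry over. Pictures are saved under pics/ and viewed, on a budget of 10 in all, crops included, one or two more only if the job needs it, and the job is handed in when it is done.

```bash
ls; mkdir -p pics; cat > h.py <<'E'
import numpy as np,cv2
from rig import env
def cam(n):
    p=env.camera_params(n);R=cv2.Rodrigues(np.array(p["rvec"],float))[0];return np.array(p["K"],float),R,np.array(p["tvec"],float).ravel()
def at_z(n,u,v,z,c=None):
    K,R,t=c or cam(n);d=R.T@np.linalg.inv(K)@[u,v,1];o=-R.T@t;return o+d*(z-o[2])/d[2]
def proj(n,P,c=None):
    K,R,t=c or cam(n);q=K@(R@np.array(P,float)+t);return q[:2]/q[2]
def save(f,im,s=1):
    cv2.imwrite(f,cv2.resize(im[:,:,::-1],None,fx=s,fy=s,interpolation=cv2.INTER_CUBIC))
E
python3 - <<'E'
from h import *
s=env.observe();print(s)
a,d=env.get_image("top");np.save("top.npy",a);np.save("topd.npy",d);save("pics/top.png",a,1.5)
b,_=env.get_image("scene");save("pics/scene.png",b,1.5)
for n in("top","scene"):
    K,R,t=cam(n);print(n,K,-R.T@t)
E
```

```text
pics
{'time_s': 0.0, 'q': array([ 5.28665764e+01,  2.18401107e+01,  7.43854682e+01, -1.39056790e-03,
        8.38587700e+01, -1.23360160e+01]), 'qvel': array([ 0.09190475,  0.01017488,  0.04938862, -0.07895325, -0.057084  ,
       -0.01660036]), 'joint_efforts': array([-6.06278554e-04, -4.48470211e+01, -2.31278479e+01, -2.02842821e-04,
        4.81228155e-03, -2.32689686e-06]), 'position': array([0.23051337, 0.49905617, 0.2477158 ]), 'tool_rot': array([[-9.07797426e-01,  4.19408009e-01, -8.69469981e-04],
       [ 4.19408809e-01,  9.07796695e-01, -1.18822564e-03],
       [ 2.90950627e-04, -1.44333154e-03, -9.99998916e-01]]), 'ft_force': array([ 0.67808589,  0.02663815, -0.90395236]), 'wrist_torque': array([ 0.01232632, -0.00870735, -0.03047904]), 'grip_width': 0.08508743937961911}
top [[376.97049434   0.         258.29137972]
 [  0.         376.97049434 188.42799839]
 [  0.           0.           1.        ]] [0.32934515 0.00286085 1.07419951]
scene [[463.57943507   0.         256.18479954]
 [  0.         463.57943507 189.17835518]
 [  0.           0.           1.        ]] [1.14062013 0.25730319 1.02219344]
```

View pics/top.png

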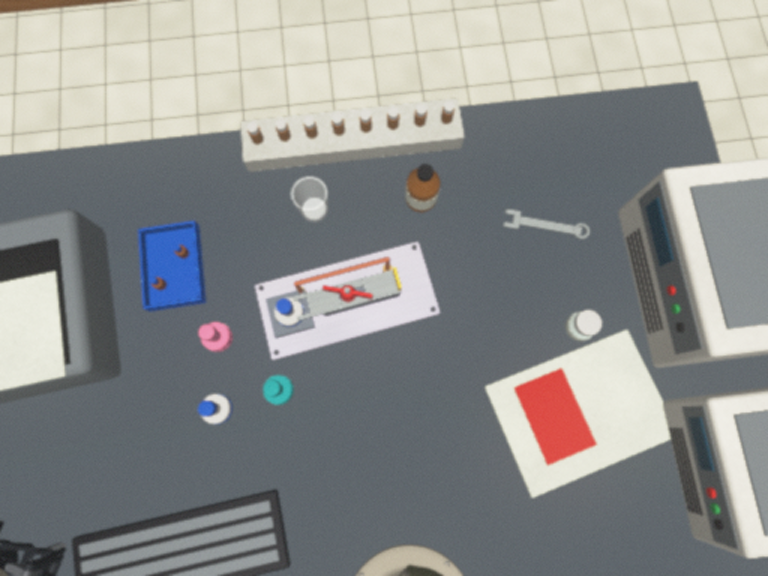

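View pics/scene.png

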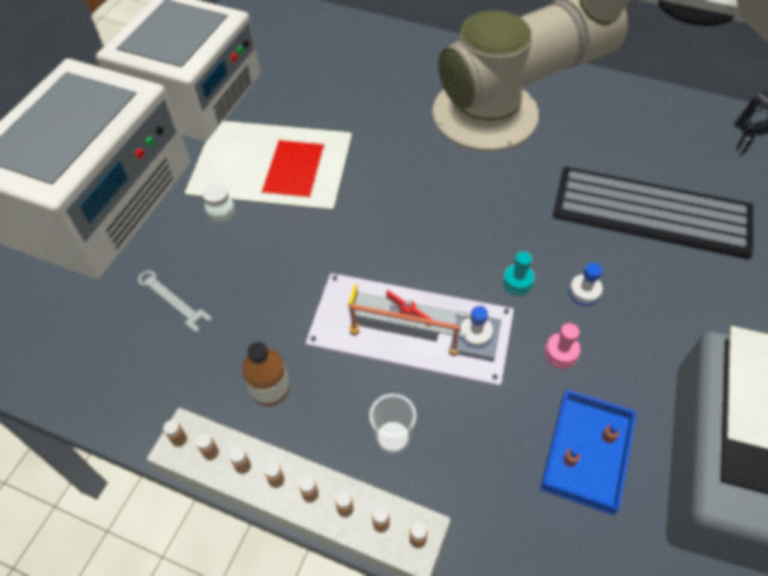

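The top view shows the mount around (347,300), with the blue-capped white capsule in its pocket at (287,310), the yellow tab at (397,278), and the red nut at (347,293) with wings at about (325,288) and (371,297). The tube is on the far (world +x) side. Things that could be mistaken for the capsule are the white spare (214,408), the pink one (213,336) and the turquoise one (277,389). I choose the one in the mount. The red card at (555,415) is not the nut. Next is a close crop.

```bash
python3 - <<'E'
from h import *
a=np.load("top.npy");save("pics/crop.png",a[155:245,165:299],5.9)
hsv=cv2.cvtColor(a,cv2.COLOR_RGB2HSV)
# plate mask
m=((hsv[...,2]>190)&(hsv[...,1]<40)).astype(np.uint8);m[:155]=0;m[245:]=0;m[:,:165]=0;m[:,299:]=0
pts=np.argwhere(m)[:,::-1].astype(np.float32)
r=cv2.minAreaRect(pts);b=cv2.boxPoints(r);print(b)
w=np.array([at_z("top",u,v,.012) for u,v in b]);print(w.round(4),np.linalg.norm(w-np.roll(w,1,0),axis=1),w.mean(0))
red=(((hsv[...,0]<6)|(hsv[...,0]>174))&(hsv[...,1]>160)).astype(np.uint8);red[:155]=0;red[245:]=0;red[:,:165]=0;red[:,299:]=0
p=np.argwhere(red)[:,::-1].astype(float);print(len(p),p.mean(0),at_z("top",*p.mean(0),.07))
wp=np.array([at_z("top",u,v,.075)[:2] for u,v in p]);c=wp.mean(0);ev,V=np.linalg.eigh(np.cov((wp-c).T));print(V[:,1],np.ptp((wp-c)@V[:,1]))
y=((hsv[...,0]>20)&(hsv[...,0]<35)&(hsv[...,1]>120)).astype(np.uint8);y[:155]=0;y[245:]=0;y[:,:165]=0;y[:,299:]=0
p=np.argwhere(y)[:,::-1].astype(float);print(len(p),p.mean(0),at_z("top",*p.mean(0),.076))
E
```

```text
[[167.85239 190.46635]
 [279.2847  159.64467]
 [292.77124 208.4037 ]
 [181.33893 239.22539]]
[[ 0.6066  0.2258  0.012 ]
 [ 0.6603 -0.1066  0.012 ]
 [ 0.5108 -0.1252  0.012 ]
 [ 0.4618  0.1977  0.012 ]] [0.14753935 0.33667227 0.1506782  0.32655273] [0.55987696 0.04793518 0.012     ]
59 [232.25423729 195.10169492] [0.55732935 0.04042602 0.07      ]
[0.27591891 0.96118092] 0.08009031983366613
19 [264.31578947 185.36842105] [ 0.572446   -0.04948723  0.076     ]
```

View pics/crop.png

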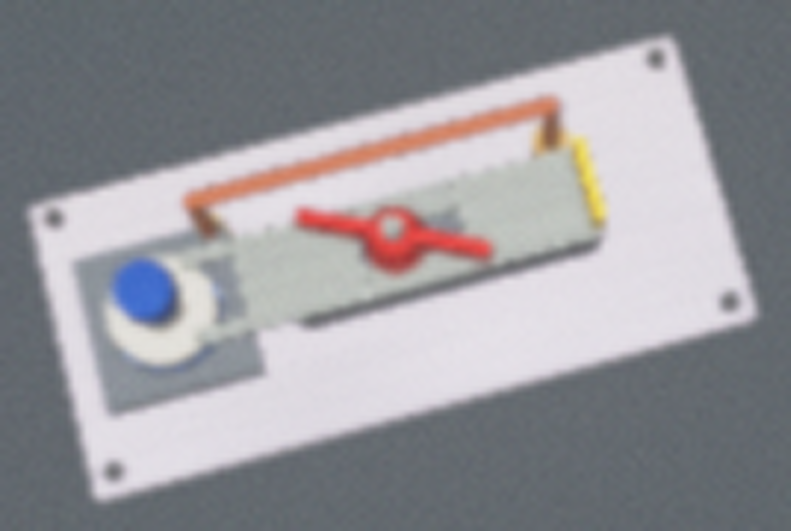

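The crop shows the stud top at (396,222), wing tips at (303,215) and (488,252), tube run ends at (190,203) and (555,103), cap centre at (145,290), tab from (580,140) to (600,225), and plate corners at (28,208), (672,36), (758,315) and (98,500).

```bash
python3 - <<'E'
from h import *
from scipy.optimize import least_squares
f=lambda u,v,z:at_z("top",(u+.5)/5.9+165-.5,(v+.5)/5.9+155-.5,z)
C=[f(28,208,.012),f(672,36,.012),f(758,315,.012),f(98,500,.012)]
for c in C:print(c.round(4))
P=[(f(396,222,.085),(0,0)),(f(190,203,.0945),(.034,.085)),(f(555,103,.0945),(.034,-.085)),(f(145,290,.082),(0,.115))]
W=np.array([p[0][:2] for p in P]+[c[:2] for c in C]);M=np.array([p[1] for p in P]);
def res(q):
    x,y,t,yo=q;R=np.array([[np.cos(t),-np.sin(t)],[np.sin(t),np.cos(t)]])
    m=np.vstack([M,[[.075,yo+.165],[.075,yo-.165],[-.075,yo-.165],[-.075,yo+.165]]])
    return ((m@R.T+[x,y])-W).ravel()
r=least_squares(res,[.55,.04,.2,0]);print(r.x,np.degrees(r.x[2]));print((res(r.x)*1e3).reshape(-1,2).round(1))
x,y,t,_=r.x;R=np.array([[np.cos(t),-np.sin(t)],[np.sin(t),np.cos(t)]])
for n,a in dict(tip1=(303,215,.075),tip2=(488,252,.075),tabA=(580,140,.076),tabB=(603,228,.076)).items():
    w=f(*a)[:2];print(n,w,((w-[x,y])@R*1e3).round(1))
E
```

```text
[0.608  0.2214 0.012 ]
[ 0.6574 -0.1038  0.012 ]
[ 0.5119 -0.1262  0.012 ]
[0.4615 0.1981 0.012 ]
[0.5607353  0.04176738 0.15198461 0.00572011] 8.70807676872566
[[-1.3  1.3]
 [ 1.7 -0.7]
 [ 0.6  0.9]
 [-1.7 -1.5]
 [ 1.1  0.4]
 [ 1.6 -0.5]
 [-1.2 -0.9]
 [-0.8  1.1]]
tip1 [0.57283781 0.08305343] [18.2 39. ]
tip2 [5.45215523e-01 4.37022090e-04] [-21.6 -38.5]
tabA [ 0.59268027 -0.04811276] [ 18.  -93.7]
tabB [ 0.54982355 -0.05338588] [-25.2 -92.4]
```

```bash
python3 -m handwheel '[[[0,0,0,-0.117],[0,0,0,-0.117],[0,0,0,-0.117],[0,0,0,-0.117],[0,0,0,-0.117]]]' 0 40
python3 -m handwheel '[[[-0.015,-0.0367,0,0],[-0.015,-0.0367,0,0],[-0.015,-0.0367,0,0],[-0.015,-0.0367,0,0],[-0.015,-0.0367,0,0]]]'
python3 -m handwheel '[[[-0.015,-0.0367,0,0],[-0.015,-0.0367,0,0],[-0.015,-0.0367,0,0],[-0.015,-0.0367,0,0],[-0.015,-0.0367,0,0]]]'
cat > c.py <<'E'
from h import *
O=np.array([.5607,.0418]);t=np.radians(8.71);R=np.array([[np.cos(t),-np.sin(t)],[np.sin(t),np.cos(t)]])
s=env.observe();T=s["tool_rot"]
p=(s["position"][:2]-O)@R*1e3;f=R.T@s["ft_force"][:2]
print("t %.2f mount xy"%s["time_s"],p.round(1),"z %.1f"%(s["position"][2]*1e3),"yaw err deg %.2f"%(np.degrees(np.arctan2(T[1,1],T[0,1]))-98.71),"F mount",f.round(2),s["ft_force"][2].round(2),"q1,q6",s["q"][[0,5]].round(1),"w",s["grip_width"].round(4),"tz",T[:,2].round(3))
E
python3 c.py
```

```text
time_s: 0.52
position: [0.2306, 0.4991, 0.248]
tool_rot: [[-0.988, -0.157, -0.001], [-0.157, 0.988, -0.001], [0.001, -0.001, -1.0]]
ft_force: [0.5, -1.0, -0.7]
grip_width: 0.0253
time_s: 0.93
position: [0.3329, 0.3276, 0.2481]
tool_rot: [[-0.988, -0.152, -0.0], [-0.152, 0.988, -0.0], [0.0, -0.0, -1.0]]
ft_force: [0.6, -0.4, -0.5]
grip_width: 0.0002
time_s: 1.35
position: [0.435, 0.1574, 0.2482]
tool_rot: [[-0.988, -0.152, -0.0], [-0.152, 0.988, 0.0], [0.0, 0.0, -1.0]]
ft_force: [0.8, 1.1, 1.2]
grip_width: 0.0003Traceback (most recent call last):
  File "c.py", line 5, in <module>
    print("t %.2f mount xy"%s["time_s"],p.round(1),"z %.1f"%(s["position"][2]*1e3),"yaw err deg %.2f"%(np.degrees(np.arctan2(T[1,1],T[0,1]))-98.71),"F mount",f.round(2),s["ft_force"][2].round(2),"q1,q6",s["q"][[0,5]].round(1),"w",s["grip_width"].round(4),"tz",T[:,2].round(3))
                                                                                                                                                                                                                                      ^^^^^^^^^^^^^^^^^^^^^
AttributeError: 'float' object has no attribute 'round'
```

```bash
sed -i 's/s\["grip_width"\].round(4)/s["grip_width"]/' c.py
python3 -m handwheel '[[[-0.015,-0.0364,0,0],[-0.015,-0.0364,0,0],[-0.015,-0.0364,0,0],[0,0,0,0]]]' | head -2
python3 - <<'E'
from h import *
import pickle
pickle.dump(cam("wrist"),open("wc.pkl","wb"))
a,d=env.get_image("wrist");np.save("w1.npy",a);save("pics/w1.png",a,1.5)
E
python3 c.py
```

```text
time_s: 1.68
position: [0.4984, 0.053, 0.2476]
t 1.73 mount xy [-61.1  23.2] z 247.6 yaw err deg -0.25 F mount [-1.03  0.58] 0.68 q1,q6 [  -7.2 -105.7] w -7.492282935431001e-05 tz [-0.001 -0.    -1.   ]
```

View pics/w1.png

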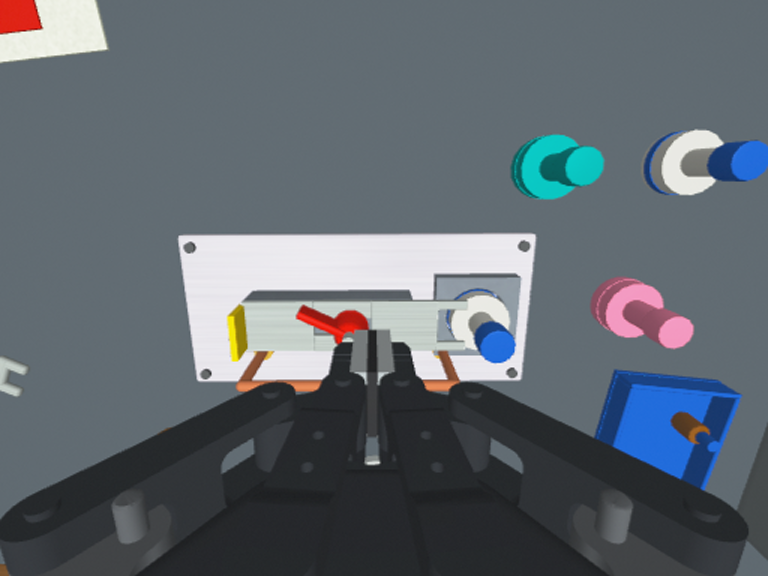

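The wrist picture shows the plate corners at (179,235), (535,235), (512,381) and (196,381), the tab's back top edge from (231,307) to (229,360), the wing tip at about (300,311), and the fork short of the neck.

```bash
python3 - <<'E'
from h import *
import pickle
from scipy.optimize import least_squares
c=pickle.load(open("wc.pkl","rb"))
K,R0,t0=c;print("cam",-R0.T@t0)
f=lambda u,v,z:at_z("",(u+.5)/1.5-.5,(v+.5)/1.5-.5,z,c)
W=np.array([f(*p,.012)[:2] for p in[(179,235),(535,235),(512,381),(196,381)]])
m=np.array([[-.075,-.1593],[-.075,.1707],[.075,.1707],[.075,-.1593]])
def pose(q): 
    t=q[2];R=np.array([[np.cos(t),-np.sin(t)],[np.sin(t),np.cos(t)]]);return R
r=least_squares(lambda q:(m@pose(q).T+q[:2]-W).ravel(),[.56,.04,.15]);print(r.x,np.degrees(r.x[2]),(r.fun*1e3).round(1))
for n,p in dict(tabA=(231,307,.076),tabB=(229,360,.076),wingtipA=(296,316,.075),wingtipB=(303,306,.075),cap=(498,338,.082)).items():
    w=f(*p)[:2];print(n,((w-[.5607,.0418])@pose([0,0,np.radians(8.71)])*1e3).round(1),((w-r.x[:2])@pose(r.x)*1e3).round(1))
E
```

```text
cam [0.43272576 0.04244105 0.37257264]
[0.56187411 0.03926771 0.14328002] 8.209340574746912 [-1.1 -4.9 -0.3  0.9  0.9  7.6  0.6 -3.5]
tabA [-26.  -91.8] [-26.  -89.4]
tabB [ 19.7 -97.9] [ 19.7 -95.1]
wingtipA [-18.  -41.2] [-18.4 -38.7]
wingtipB [-26.3 -35.2] [-26.8 -32.8]
cap [ -1.6 118.4] [ -3.4 121.1]
```

```bash
python3 -m handwheel '[[[-0.0148,-0.037,0,0.001],[-0.0148,-0.037,0,0.001],[-0.0148,-0.037,0,0.001],[-0.0148,-0.037,0,0],[0,0,0,0]]]'|head -1; python3 c.py
python3 -m handwheel '[[[0,0,0.034,0],[0,0,0.034,0],[0,0,0.034,0],[0,0,0.034,0],[0,0,0.03,0]]]'|head -1;python3 -m handwheel '[[[0,0,0.006,0],[0,0,0,0]]]'|head -1; python3 c.py
```

```text
time_s: 2.15
t 2.15 mount xy [  -1.5 -126.7] z 247.1 yaw err deg -0.37 F mount [ 0.2  -0.44] -0.38 q1,q6 [ -19.8 -118.1] w 0.0002795863107188254 tz [-0.    -0.001 -1.   ]
time_s: 2.57
time_s: 2.73
t 2.73 mount xy [  -3.6 -120.8] z 75.0 yaw err deg -0.12 F mount [0.62 1.01] 0.71 q1,q6 [ -19.4 -118. ] w -5.593817785216639e-07 tz [-0.004  0.002 -1.   ]
```

```bash
python3 -m handwheel '[[[0,0,0,0],[0,0,0,0],[0,0,0,0]]]'|head -1; python3 c.py
python3 -m handwheel '[[[0,0.002,0,0],[0,0.002,0,0],[0,0,0,0],[0,0,0,0]]]'|head -1; python3 c.py
```

```text
time_s: 2.98
t 2.98 mount xy [  -2.1 -122.3] z 78.3 yaw err deg -0.15 F mount [ 0.9 -0.2] 0.24 q1,q6 [ -19.5 -118. ] w -0.0002965504927256284 tz [ 0.003 -0.001 -1.   ]
time_s: 3.32
t 3.32 mount xy [  -2.8 -117.9] z 76.6 yaw err deg -0.15 F mount [0.69 0.38] 0.07 q1,q6 [ -19.1 -117.7] w 9.71014211046102e-05 tz [ 0. -0. -1.]
```

```bash
for i in 1; do python3 -m handwheel '[[[0,0.002,0,0],[0,0.002,0,0],[0,0.002,0,0],[0,0.001,0,0],[0,0.001,0,0]]]'|head -1; python3 c.py
python3 -m handwheel '[[[0,0.002,0,0],[0,0.002,0,0],[0,0.002,0,0]]]'|head -1; python3 c.py
python3 -m handwheel '[[[0,0.002,0,0],[0,0.002,0,0],[0,0.002,0,0]]]'|head -1; python3 c.py;done
```

```text
time_s: 3.73
t 3.73 mount xy [  -2.8 -109.9] z 76.3 yaw err deg -0.15 F mount [0.21 0.94] -0.7 q1,q6 [ -18.4 -116.9] w -6.68625382246331e-05 tz [-0.  0. -1.]
time_s: 3.98
t 3.98 mount xy [  -2.7 -104.3] z 76.4 yaw err deg -0.17 F mount [-0.05 -3.61] 0.55 q1,q6 [ -17.9 -116.4] w 0.0003759180798190401 tz [ 0.    -0.001 -1.   ]
time_s: 4.23
t 4.23 mount xy [ -2.8 -98. ] z 76.4 yaw err deg -0.16 F mount [-1.06 -4.41] 1.01 q1,q6 [ -17.3 -115.9] w 0.00014519803596519984 tz [ 0. -0. -1.]
```

```bash
python3 -m handwheel '[[[0,0.002,0,0],[0,0.002,0,0],[0,0.002,0,0],[0,0.001,0,0]]]'|head -1; python3 c.py
python3 -m handwheel '[[[0,0.001,0,0],[0,0.001,0,0],[0,0.001,0,0]]]'|head -1; python3 c.py
python3 -m handwheel '[[[0,0.001,0,0],[0,0.001,0,0]]]'|head -1; python3 c.py
```

```text
time_s: 4.57
t 4.57 mount xy [ -2.8 -90.8] z 76.4 yaw err deg -0.15 F mount [-0.74 -4.14] -0.36 q1,q6 [ -16.7 -115.2] w 0.00016308723770933523 tz [ 0.  0. -1.]
time_s: 4.82
t 4.82 mount xy [ -2.8 -88. ] z 76.3 yaw err deg -0.16 F mount [-0.02 -3.73] 1.31 q1,q6 [ -16.4 -114.9] w -0.00018212609939754386 tz [-0.  0. -1.]
time_s: 4.98
t 4.98 mount xy [ -2.7 -86.1] z 76.3 yaw err deg -0.16 F mount [ 0.21 -3.94] 1.02 q1,q6 [ -16.2 -114.8] w -0.00042985332207600574 tz [ 0. -0. -1.]
```

```bash
python3 -m handwheel '[[[0,0.001,0,0],[0,0.001,0,0]]]'|head -1; python3 c.py
python3 -m handwheel '[[[0,0.001,0,0],[0,0.001,0,0]]]'|head -1; python3 c.py
```

```text
time_s: 5.15
t 5.15 mount xy [ -2.6 -84.9] z 76.6 yaw err deg -0.16 F mount [-1.01 -9.4 ] 1.79 q1,q6 [ -16.1 -114.6] w -0.00017297337476335879 tz [ 0.001 -0.002 -1.   ]
time_s: 5.32
t 5.32 mount xy [ -2.5 -83.6] z 76.8 yaw err deg -0.16 F mount [ -1.39 -13.77] 2.32 q1,q6 [ -15.9 -114.4] w 0.00045946061127995284 tz [ 0.001 -0.003 -1.   ]
```

```bash
sed -i 's/O=np.array(.*\]);t=/O=np.array([.5590,.0417]);t=/' c.py
python3 -m handwheel '[[[0,-0.001,0,0],[0,-0.001,0,0],[0,-0.002,0,0],[0,-0.006,0,0],[0,-0.006,0,0]]]'|head -1
python3 -m handwheel '[[[0,0,-0.02,0],[0,0,-0.03,0],[0,0,-0.03,0],[0,0,-0.03,0],[0,0,0,0]]]'|head -1; python3 c.py
python3 - <<'E'
from h import *
import pickle
a,d=env.get_image("wrist");save("pics/w2.png",a,1.5);pickle.dump(cam("wrist"),open("wc2.pkl","wb"))
b,d=env.get_image("top");np.save("top2.npy",b);save("pics/crop2.png",b[155:245,165:299],5.9)
prev=None
for ph in range(-70,131,10):
    p=np.radians(ph);ex=np.array([-np.cos(p),np.sin(p)]);ey=np.array([np.sin(p),np.cos(p)])
    cor=np.array([np.sign(ph)*11,14.5]);cr=cor@ex
    sup=3.5+11*abs(np.sin(p))+14.5*abs(np.cos(p))
    r=min(40,36-cr) if ph else 36
    T=r*ex-sup*ey;print(ph,T.round(1),"contact r %.0f"%(r+cr),"step",None if prev is None else (T-prev).round(1));prev=T
E
```

```text
time_s: 5.73
time_s: 6.15
t 6.15 mount xy [  0.7 -99. ] z 192.0 yaw err deg -0.15 F mount [ 0.4  -0.59] 0.17 q1,q6 [ -17.3 -115.9] w -0.0001348155733333014 tz [ 0.009 -0.002 -1.   ]
-70 [  4. -44.] contact r 30 step None
-60 [ -2.4 -44.8] contact r 33 step [-6.4 -0.8]
-50 [ -9.4 -44.3] contact r 36 step [-7.   0.5]
-40 [-14.3 -40.3] contact r 36 step [-4.9  4. ]
-30 [-18.4 -35.5] contact r 36 step [-4.1  4.8]
-20 [-21.6 -30.1] contact r 36 step [-3.2  5.4]
-10 [-23.8 -24.2] contact r 36 step [-2.2  5.9]
0 [-36. -18.] contact r 36 step [-12.2   6.2]
10 [-42.8 -12.4] contact r 32 step [-6.8  5.6]
20 [-44.7  -5.9] contact r 35 step [-1.9  6.5]
30 [-43.9   0.5] contact r 36 step [0.8 6.4]
40 [-40.8   6. ] contact r 36 step [3.1 5.5]
50 [-36.8  10.8] contact r 36 step [4.  4.9]
60 [-32.   14.9] contact r 36 step [4.8 4.1]
70 [-26.6  18.1] contact r 36 step [5.4 3.2]
80 [-20.7  20.3] contact r 36 step [5.9 2.2]
90 [-14.5  21.5] contact r 36 step [6.2 1.2]
100 [-13.2  22.4] contact r 36 step [1.3 0.9]
110 [-11.3  23.9] contact r 36 step [1.9 1.5]
120 [-8.6 25.7] contact r 36 step [2.7 1.8]
130 [-4.8 27.3] contact r 36 step [3.8 1.6]
```

View pics/w2.png

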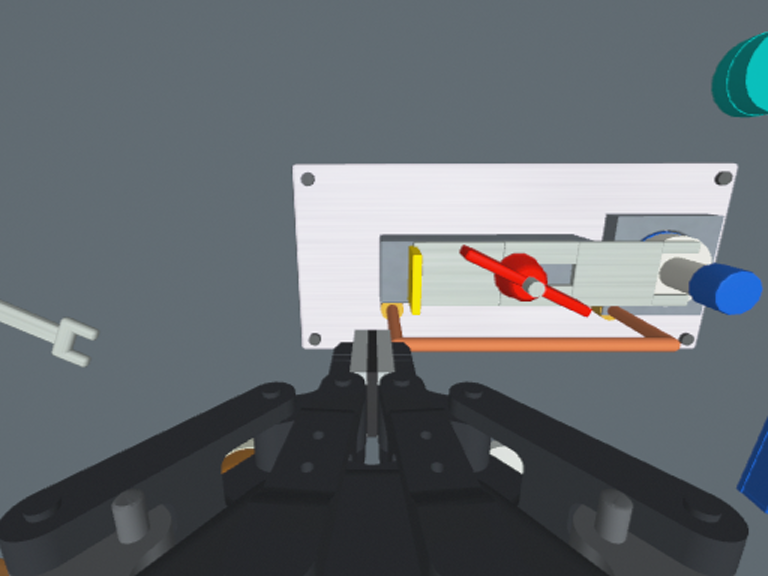

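View pics/crop2.png

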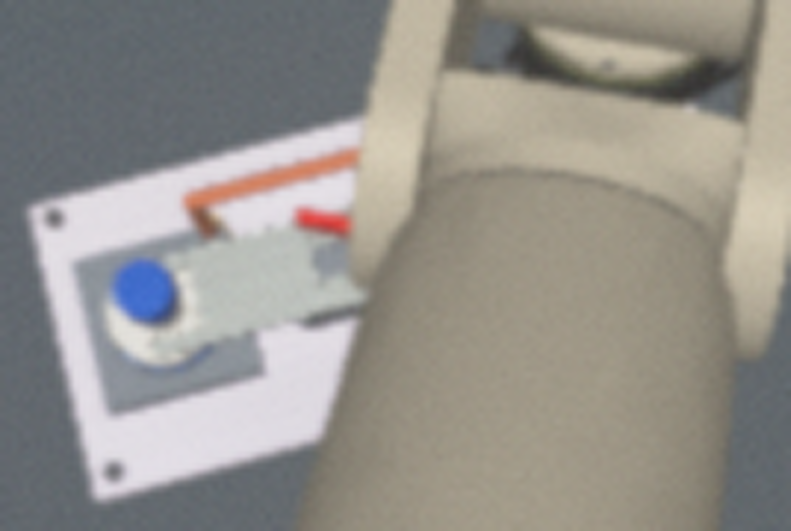

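The wrist picture shows the strap home: the tab at (416,280) has moved forward and the fork is around the neck at (680,270). The stud top is at (535,289), with wing tips at (463,250) and (590,312). The top crop confirms the fork is under the cap and the capsule is upright.

```bash
python3 - <<'E'
from h import *
import pickle
c=pickle.load(open("wc2.pkl","rb"))
t=np.radians(8.71);R=np.array([[np.cos(t),-np.sin(t)],[np.sin(t),np.cos(t)]])
for n,p in dict(stud=(535,289,.085),t1=(464,250,.075),t2=(588,312,.075),tabA=(410,247,.076),tabB=(411,313,.076),tubeA=(393,345,.09),tubeB=(680,345,.09),pl1=(293,164,.012),pl2=(737,164,.012)).items():
    w=at_z("",(p[0]+.5)/1.5-.5,(p[1]+.5)/1.5-.5,p[2],c)[:2];print(n,w.round(4),((w-[.5590,.0417])@R*1e3).round(1))
E
python3 c.py
```

```text
stud [0.5597 0.0399] [ 0.4 -1.9]
t1 [ 0.5444 -0.0046] [-21.5 -43.6]
t2 [0.5717 0.0818] [18.7 37.7]
tabA [ 0.5474 -0.0376] [-23.5 -76.6]
tabB [ 0.589  -0.0295] [ 18.9 -75. ]
tubeA [ 0.6063 -0.0389] [ 34.6 -86.9]
tubeB [0.5799 0.1342] [34.6 88.3]
pl1 [ 0.5106 -0.1248] [ -73.  -157.2]
pl2 [0.4622 0.1942] [-72.5 165.4]
t 6.25 mount xy [ -1.  -98.2] z 186.9 yaw err deg -0.16 F mount [-0.24  0.2 ] -1.01 q1,q6 [ -17.3 -115.9] w -7.9224494771051e-05 tz [ 0.002  0.    -1.   ]
```

```bash
python3 -m handwheel '[[[-0.0025,0.026,0,0],[-0.0025,0.0257,0,0],[0,0,0.03,0],[0,0,0,0]]]'|head -1; python3 c.py
python3 -m handwheel '[[[0,0,0.03,0],[0,0,0.022,0],[0,0,0.015,0],[0,0,0.01,0],[0,0,0.005,0]]]'|head -1
python3 -m handwheel '[[[0,0,0,0],[0,0,0,0]]]'|head -1; python3 c.py
```

```text
time_s: 6.58
t 6.58 mount xy [  1.8 -44.6] z 151.1 yaw err deg -0.06 F mount [-0.91  0.27] -1.58 q1,q6 [ -12.2 -110.8] w -0.00017166812578658548 tz [-0.01   0.002 -1.   ]
time_s: 7.0
time_s: 7.17
t 7.17 mount xy [  4.3 -46.9] z 74.8 yaw err deg -0.18 F mount [-0.04 -0.65] -0.49 q1,q6 [ -12.3 -110.8] w -8.478527373047825e-05 tz [ 0. -0. -1.]
```

```bash
python3 -m handwheel '[[[0.0034,0.001,0,0],[0.0034,0.001,0,0],[0.0035,0.0003,0,0]]]'|head -1; python3 c.py
python3 -m handwheel '[[[0.0035,0.0003,0,0],[0.0025,0.002,0,0],[0.0025,0.002,0,0]]]'|head -1; python3 c.py
```

```text
time_s: 7.42
t 7.42 mount xy [ -5.9 -44.2] z 75.2 yaw err deg -0.16 F mount [3.52 0.37] 0.29 q1,q6 [ -12.4 -111. ] w 6.419799798195518e-05 tz [ 0.003 -0.    -1.   ]
time_s: 7.67
t 7.67 mount xy [-14.7 -40.1] z 74.8 yaw err deg -0.17 F mount [ 2.95 -2.04] 1.71 q1,q6 [ -12.3 -110.9] w -0.00020170880165244951 tz [ 0.001 -0.001 -1.   ]
```

```bash
python3 -m handwheel '[[[0.002,0.0024,0,0],[0.002,0.0024,0,0],[0.002,0.0027,0,0],[0.002,0.0027,0,0]]]'|head -1; python3 c.py
python3 -m handwheel '[[[0.003,0.003,0,0],[0.003,0.003,0,0],[0.003,0.003,0,0],[0.003,0.003,0,0]]]'|head -1; python3 c.py
python3 -m handwheel '[[[0.003,0.003,0,0],[0.003,0.003,0,0],[0.001,0.003,0,0],[0.001,0.003,0,0]]]'|head -1; python3 c.py
```

```text
time_s: 8.0
t 8.00 mount xy [-22.9 -29.5] z 74.4 yaw err deg -0.16 F mount [ 2.28 -2.65] 2.87 q1,q6 [ -11.6 -110.1] w -0.0001329769750750327 tz [ 0. -0. -1.]
time_s: 8.33
t 8.33 mount xy [-35.1 -17.2] z 74.2 yaw err deg -0.16 F mount [ 2.5  -2.28] -0.43 q1,q6 [ -10.8 -109.3] w -0.00011998439018305334 tz [-0.  0. -1.]
time_s: 8.67
t 8.67 mount xy [-43.   -5.3] z 74.3 yaw err deg -0.16 F mount [ 1.55 -3.07] 0.03 q1,q6 [  -9.8 -108.3] w 0.00030404273837164505 tz [-0. -0. -1.]
```

```bash
python3 -m handwheel '[[[0.0005,0.0029,0,0],[0.0005,0.0029,0,0],[-0.0015,0.0028,0,0],[-0.0015,0.0028,0,0],[-0.002,0.0024,0,0]]]'|head -1; python3 c.py
python3 -m handwheel '[[[-0.002,0.0024,0,0],[-0.0024,0.002,0,0],[-0.0024,0.002,0,0],[-0.0027,0.0016,0,0],[-0.0027,0.0016,0,0]]]'|head -1; python3 c.py
python3 -m handwheel '[[[-0.003,0.002,0,0],[-0.003,0.002,0,0],[-0.0021,0.0033,0,0],[-0.0021,0.0033,0,0],[-0.0021,0.0033,0,0]]]'|head -1; python3 c.py
```

```text
time_s: 9.08
t 9.08 mount xy [-39.2   8.8] z 74.1 yaw err deg -0.15 F mount [-3.32 -0.54] 1.5 q1,q6 [  -8.1 -106.7] w -2.949619071578866e-05 tz [-0.002  0.    -1.   ]
time_s: 9.5
t 9.50 mount xy [-26.4  18.1] z 74.1 yaw err deg -0.16 F mount [-4.01 -0.22] -1.36 q1,q6 [  -6.7 -105.3] w -0.0002955006925846313 tz [-0.001  0.    -1.   ]
time_s: 9.92
t 9.92 mount xy [-13.5  31.7] z 74.4 yaw err deg -0.17 F mount [-2.4 -2.1] -0.47 q1,q6 [  -5.  -103.5] w -9.97154728729945e-05 tz [ 0.001 -0.    -1.   ]
```

```bash
python3 -m handwheel '[[[-0.0015,0.0027,0,0],[-0.0015,0.0027,0,0],[-0.0015,0.0027,0,0],[-0.0029,0.0016,0,0],[-0.0029,0.0016,0,0]]]'|head -1; python3 c.py
python3 -m handwheel '[[[-0.0034,0.0008,0,0],[-0.0034,0.0008,0,0],[0,0,0,0]]]'|head -1; python3 c.py
```

```text
time_s: 10.33
t 10.33 mount xy [-3.5 43.2] z 74.4 yaw err deg -0.16 F mount [-3.43 -1.31] -0.37 q1,q6 [  -3.5 -102.1] w 9.097058853441141e-05 tz [-0.  0. -1.]
time_s: 10.58
t 10.58 mount xy [ 3.8 44.7] z 74.3 yaw err deg -0.15 F mount [-2.61 -0.53] 1.01 q1,q6 [  -3.2 -101.8] w -0.00018924772510896698 tz [ 0.001  0.    -1.   ]
```

```bash
python3 -m handwheel '[[[0.005,0,0,0],[0,0,-0.015,0],[0,0,-0.03,0],[0,0,-0.015,0],[-0.002,-0.01,0,0]]]'|head -1; python3 c.py
python3 -m handwheel '[[[-0.002,-0.027,0,0],[-0.002,-0.027,0,0],[0,-0.027,0,0],[0,0,0,0]]]'|head -1; python3 c.py
```

```text
time_s: 11.0
t 11.00 mount xy [ 1.3 35.2] z 137.8 yaw err deg -0.08 F mount [-0.33  0.05] -0.13 q1,q6 [  -4.3 -102.9] w -0.00012843224189218287 tz [ 0.007  0.    -1.   ]
time_s: 11.33
t 11.33 mount xy [  4. -51.] z 133.6 yaw err deg -0.38 F mount [ 0.2 -1.6] -0.27 q1,q6 [ -12.7 -111. ] w 4.807660344066769e-05 tz [ 0.001 -0.001 -1.   ]
```

```bash
python3 -m handwheel '[[[0,0,0.02,0],[0,0,0.02,0],[0,0,0.013,0],[0,0,0.006,0],[0,0,0,0]]]'|head -1; python3 c.py
python3 -m handwheel '[[[0.003,0.001,0,0],[0.0034,0.001,0,0],[0.0034,0.001,0,0]]]'|head -1; python3 c.py
python3 -m handwheel '[[[0.003,0.001,0,0],[0.0025,0.002,0,0],[0.0025,0.002,0,0]]]'|head -1; python3 c.py
```

```text
time_s: 11.75
t 11.75 mount xy [  3.2 -46.3] z 73.8 yaw err deg -0.17 F mount [ 0.87 -0.11] 0.41 q1,q6 [ -12.3 -110.8] w -0.0004372385253275473 tz [-0.003  0.001 -1.   ]
time_s: 12.0
t 12.00 mount xy [ -5.5 -43.6] z 76.2 yaw err deg -0.16 F mount [3.91 0.4 ] -0.21 q1,q6 [ -12.3 -110.9] w 0.00016336142318743453 tz [ 0.003 -0.    -1.   ]
time_s: 12.25
t 12.25 mount xy [-13.8 -38.6] z 76.0 yaw err deg -0.16 F mount [ 3.42 -1.18] 1.95 q1,q6 [ -12.1 -110.7] w 0.00031678043990828944 tz [ 0.002 -0.001 -1.   ]
```

```bash
cat >> c.py <<'E'
import sys
sys.exit(int(np.hypot(*f)>6.5))
E
python3 -m handwheel '[[[0.001,0.0012,0,0],[0.001,0.0012,0,0]]]'>/dev/null; python3 c.py &&
python3 -m handwheel '[[[0.001,0.0012,0,0],[0.001,0.0012,0,0]]]'>/dev/null && python3 c.py &&
python3 -m handwheel '[[[0.001,0.0012,0,0],[0.001,0.0012,0,0]]]'>/dev/null && python3 c.py &&
python3 -m handwheel '[[[0.001,0.0012,0,0],[0.001,0.0012,0,0]]]'>/dev/null && python3 c.py &&
python3 -m handwheel '[[[0.0012,0.0012,0,0],[0.0012,0.0012,0,0]]]'>/dev/null && python3 c.py &&
python3 -m handwheel '[[[0.0012,0.0012,0,0],[0.0012,0.0012,0,0]]]'>/dev/null && python3 c.py &&
python3 -m handwheel '[[[0.0012,0.0012,0,0],[0.0012,0.0012,0,0]]]'>/dev/null && python3 c.py &&
python3 -m handwheel '[[[0.0012,0.0012,0,0],[0.0012,0.0012,0,0]]]'>/dev/null && python3 c.py &&
python3 -m handwheel '[[[0.0012,0.0012,0,0],[0.0012,0.0012,0,0]]]'>/dev/null && python3 c.py
```

```text
t 12.42 mount xy [-15.9 -36.2] z 75.8 yaw err deg -0.15 F mount [ 1.95 -2.52] 2.11 q1,q6 [ -12.  -110.5] w 0.00016592507365041406 tz [ 0.001 -0.001 -1.   ]
t 12.58 mount xy [-17.9 -33.8] z 75.5 yaw err deg -0.16 F mount [ 1.1  -1.92] 2.88 q1,q6 [ -11.8 -110.4] w -0.00015206967289831325 tz [ 0. -0. -1.]
t 12.75 mount xy [-19.9 -31.2] z 75.4 yaw err deg -0.16 F mount [ 2.05 -1.55] 3.58 q1,q6 [ -11.6 -110.2] w 0.0003099531634386047 tz [ 0. -0. -1.]
t 12.92 mount xy [-21.9 -28.7] z 75.3 yaw err deg -0.16 F mount [ 3.2  -1.74] 2.25 q1,q6 [ -11.5 -110. ] w -0.00023738344389841157 tz [ 0.  0. -1.]
t 13.08 mount xy [-24.4 -26.3] z 75.2 yaw err deg -0.16 F mount [ 4.35 -2.13] 0.35 q1,q6 [ -11.3 -109.9] w 6.448921085030678e-05 tz [-0.  0. -1.]
t 13.25 mount xy [-26.9 -23.9] z 75.2 yaw err deg -0.16 F mount [ 3.12 -1.82] 0.16 q1,q6 [ -11.2 -109.7] w -4.162244673442494e-05 tz [-0.  0. -1.]
t 13.42 mount xy [-29.3 -21.5] z 75.2 yaw err deg -0.16 F mount [ 2.2  -1.69] -0.58 q1,q6 [ -11.  -109.5] w -0.00020654960537479794 tz [-0. -0. -1.]
t 13.58 mount xy [-31.7 -19.1] z 75.3 yaw err deg -0.16 F mount [ 1.96 -1.55] 0.5 q1,q6 [ -10.8 -109.4] w 0.0002793214109873036 tz [-0. -0. -1.]
t 13.75 mount xy [-34.1 -16.7] z 75.3 yaw err deg -0.16 F mount [ 1.41 -2.33] -0.18 q1,q6 [ -10.7 -109.2] w 2.2074372225850487e-05 tz [-0. -0. -1.]
```

```bash

python3 -m handwheel '[[[0.0011,0.0014,0,0],[0.0011,0.0014,0,0]]]'>/dev/null && python3 c.py &&
python3 -m handwheel '[[[0.0011,0.0014,0,0],[0.0011,0.0014,0,0]]]'>/dev/null && python3 c.py &&
python3 -m handwheel '[[[0.001,0.0014,0,0],[0.001,0.0014,0,0]]]'>/dev/null && python3 c.py &&
python3 -m handwheel '[[[0.0008,0.0014,0,0],[0.0008,0.0014,0,0]]]'>/dev/null && python3 c.py &&
python3 -m handwheel '[[[0.0003,0.0016,0,0],[0.0003,0.0016,0,0]]]'>/dev/null && python3 c.py &&
python3 -m handwheel '[[[0,0.0015,0,0],[0,0.0015,0,0]]]'>/dev/null && python3 c.py &&
python3 -m handwheel '[[[-0.0008,0.0014,0,0],[-0.0008,0.0014,0,0]]]'>/dev/null && python3 c.py &&
python3 -m handwheel '[[[-0.0008,0.0014,0,0],[-0.0008,0.0014,0,0]]]'>/dev/null && python3 c.py &&
python3 -m handwheel '[[[-0.001,0.0012,0,0],[-0.001,0.0012,0,0]]]'>/dev/null && python3 c.py &&
python3 -m handwheel '[[[-0.001,0.0012,0,0],[-0.001,0.0012,0,0]]]'>/dev/null && python3 c.py
```

```text
t 13.92 mount xy [-36.2 -14. ] z 75.3 yaw err deg -0.16 F mount [ 1.51 -2.68] -0.7 q1,q6 [ -10.5 -109. ] w 0.0002291676392044965 tz [ 0. -0. -1.]
t 14.08 mount xy [-38.4 -11.1] z 75.3 yaw err deg -0.16 F mount [ 1.66 -3.36] -1.19 q1,q6 [ -10.2 -108.8] w 0.00011176105416584109 tz [-0. -0. -1.]
t 14.25 mount xy [-40.4  -8.3] z 75.3 yaw err deg -0.16 F mount [ 1.38 -2.75] 0.18 q1,q6 [ -10.  -108.6] w -0.00024253309276303547 tz [-0.  0. -1.]
t 14.42 mount xy [-42.   -5.4] z 75.3 yaw err deg -0.16 F mount [ 1.11 -2.55] 0.08 q1,q6 [  -9.8 -108.3] w -9.082834881638305e-05 tz [-0. -0. -1.]
t 14.58 mount xy [-42.5  -2.2] z 75.3 yaw err deg -0.16 F mount [ 1.11 -4.25] -0.45 q1,q6 [  -9.4 -108. ] w -0.00036391760368646584 tz [-0. -0. -1.]
t 14.75 mount xy [-42.1   0.1] z 75.4 yaw err deg -0.15 F mount [ 2.52 -8.35] -1.43 q1,q6 [  -9.1 -107.7] w -0.00010352248589121718 tz [ 0.001 -0.001 -1.   ]
```

```bash

python3 -m handwheel '[[[-0.0003,0.0007,0,0],[-0.0003,0.0007,0,0]]]'>/dev/null; python3 c.py
python3 -m handwheel '[[[0,0,0,0]]]'>/dev/null; python3 c.py
```

```text
t 14.92 mount xy [-41.6   1.1] z 75.4 yaw err deg -0.15 F mount [ 0.24 -9.6 ] -0.45 q1,q6 [  -9.  -107.5] w -0.00015724189752395213 tz [ 0.001 -0.002 -1.   ]
t 15.00 mount xy [-41.6   1.1] z 75.3 yaw err deg -0.15 F mount [ 0.23 -9.63] -0.04 q1,q6 [  -9.  -107.5] w 0.0001560926609522811 tz [ 0.001 -0.002 -1.   ]
```

```bash

python3 -m handwheel '[[[-0.0004,0.0007,0,0],[-0.0004,0.0007,0,0]]]'>/dev/null; python3 c.py
python3 -m handwheel '[[[-0.0003,0.0006,0,0],[0,0,0,0]]]'>/dev/null; python3 c.py
```

```text
t 15.17 mount xy [-41.1   2.2] z 75.3 yaw err deg -0.15 F mount [ -1.6  -11.89] -0.25 q1,q6 [  -8.9 -107.3] w -9.442884378488942e-05 tz [-0.    -0.002 -1.   ]
t 15.33 mount xy [-40.9   2.7] z 75.3 yaw err deg -0.14 F mount [ -1.89 -13.26] -0.38 q1,q6 [  -8.8 -107.2] w -0.00012286434989393117 tz [-0.001 -0.003 -1.   ]
```

```bash

python3 -m handwheel '[[[-0.0004,0.0005,0,0],[0,0,0,0],[0,0,0,0]]]'>/dev/null; python3 c.py
python3 -m handwheel '[[[0,0,0,0],[0,0,0,0],[0,0,0,0],[0,0,0,0],[0,0,0,0]]]'>/dev/null; python3 c.py
python3 -m handwheel '[[[0,0,0,0],[0,0,0,0],[0,0,0,0],[0,0,0,0]]]'>/dev/null; python3 c.py
```

```text
t 15.58 mount xy [-40.7   3. ] z 75.3 yaw err deg -0.14 F mount [ -1.98 -13.53] 0.28 q1,q6 [  -8.7 -107.2] w -6.348908486788333e-05 tz [-0.001 -0.003 -1.   ]
t 16.00 mount xy [-40.7   3. ] z 75.3 yaw err deg -0.15 F mount [ -2.28 -13.52] -0.11 q1,q6 [  -8.7 -107.2] w -0.00024401373861831496 tz [-0.001 -0.003 -1.   ]
t 16.33 mount xy [-40.8   3. ] z 75.3 yaw err deg -0.14 F mount [ -2.29 -14.02] -0.25 q1,q6 [  -8.7 -107.2] w 0.00020164167120656837 tz [-0.001 -0.003 -1.   ]
```

```bash

python3 -m handwheel '[[[-0.0007,0.0001,0,0],[-0.0007,0.0001,0,0],[0,0,0,0]]]'>/dev/null; python3 c.py
python3 -m handwheel '[[[-0.0005,0,0,0],[0,0,0,0]]]'>/dev/null; python3 c.py
```

```text
t 16.58 mount xy [-40.2   3.5] z 75.2 yaw err deg -0.13 F mount [ -6.56 -12.47] 2.23 q1,q6 [  -8.7 -107.1] w 0.00036655897136660224 tz [-0.003 -0.003 -1.   ]
t 16.75 mount xy [-40.    3.5] z 75.2 yaw err deg -0.13 F mount [ -7.44 -12.6 ] 3.9 q1,q6 [  -8.6 -107.1] w -0.00017174680026982932 tz [-0.004 -0.003 -1.   ]
```

```bash

python3 -m handwheel '[[[0,0,0,0],[0,0,0,0],[0,0,0,0],[0,0,0,0]]]'>/dev/null; python3 c.py
python3 -m handwheel '[[[0,0,0,0],[0,0,0,0],[0,0,0,0],[0,0,0,0]]]'>/dev/null; python3 c.py
```

```text
t 17.08 mount xy [-40.1   3.5] z 75.2 yaw err deg -0.13 F mount [ -7.3  -11.86] 3.41 q1,q6 [  -8.6 -107.1] w -0.0003202829436664017 tz [-0.004 -0.003 -1.   ]
t 17.42 mount xy [-40.1   3.5] z 75.2 yaw err deg -0.13 F mount [ -7.37 -13.17] 2.85 q1,q6 [  -8.6 -107.1] w 3.0832726142756214e-05 tz [-0.004 -0.003 -1.   ]
```

```bash

python3 -m handwheel '[[[0.0006,-0.0008,0,0],[0.0012,-0.0016,0,0],[0.0012,-0.0016,0,0],[0.003,-0.004,0,0],[0.006,-0.006,0,0]]]'>/dev/null; python3 c.py
python3 -m handwheel '[[[0,0,-0.02,0],[0,0,-0.035,0],[0,0,-0.035,0],[0,0,-0.035,0],[0.03,-0.03,0,0]]]'>/dev/null
python3 -m handwheel '[[[0.04,-0.02,0,0],[0.04,-0.02,0,0],[0.02,0,0,0],[0,0,0,0],[0,0,0,0]]]'>/dev/null; python3 c.py
python3 - <<'E'
from h import *
a,d=env.get_image("wrist");save("pics/w3.png",a,1.5)
b,d=env.get_image("top");save("pics/crop3.png",b[155:245,165:299],5.9)
E
```

```text
t 17.83 mount xy [-50.7  -8.9] z 75.2 yaw err deg -0.14 F mount [-1.28  0.28] -1.02 q1,q6 [ -10.5 -109.1] w -8.934472885438156e-05 tz [-0.001  0.001 -1.   ]
t 18.67 mount xy [-175.5  -75.4] z 200.4 yaw err deg -0.24 F mount [ 0.57 -0.12] 0.4 q1,q6 [ -25.6 -124. ] w 1.3063807549898524e-05 tz [-0.     0.001 -1.   ]
```

View pics/w3.png

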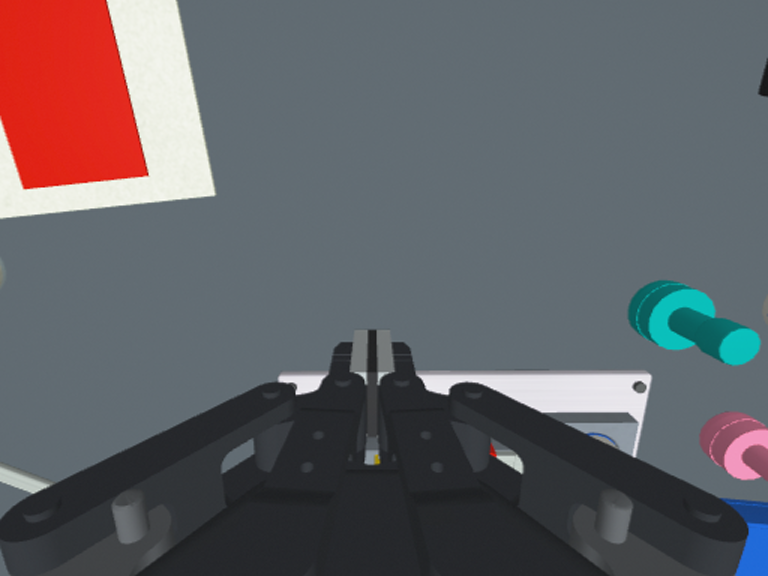

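The gripper hides the mount in this wrist picture, so I'll look at the top crop.

View pics/crop3.png

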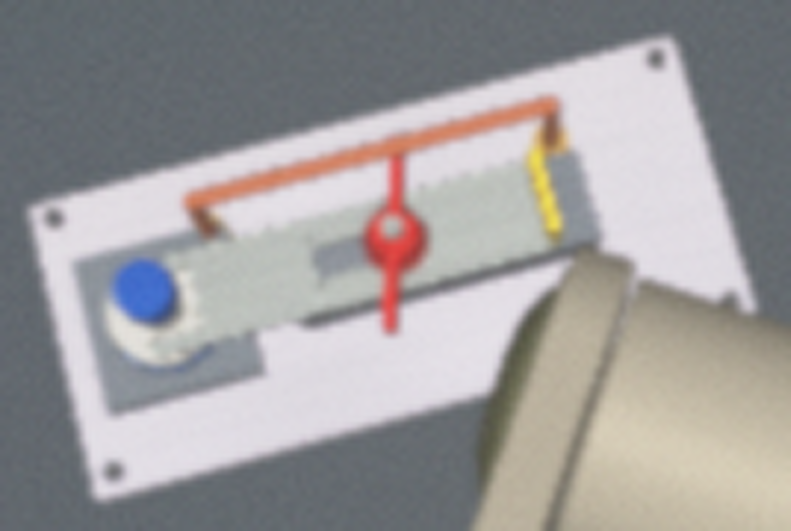

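```bash
python3 -c "
from rig import env
print(env.close_job())"
```

```text
the job is handed in; nothing more can be done
None
```

The job is done and handed in at about 19 s on the robot's clock. The capsule is strapped in and the wing nut is snug.

- **Strap:** I pushed it home by the yellow tab. It slid at about 4 N, and I stopped when the bumper showed about 14 N. The pictures show the fork around the capsule's neck and the capsule upright.
- **Wing nut:** I ran it down clockwise with closed fingers in two strokes on the free side, at about 2–5 N, until the force rose sharply. The final push held about 14 N for 0.75 s, then 14–15 N for another 0.7 s once I had lined it up square to the wing. The highest reading was about 15 N, under the 22 N limit.
- **Last checks:** After a slow release the wrist force was back to noise level (under 1.5 N). The last top picture shows the strap still home, the capsule upright and the tube clear, with the gripper touching nothing.

**Doubts:**
- The last wrist picture was no use because the gripper hid the mount.
- The wing rests at about 17° in that last top picture. Finger contact had suggested about 26° when the nut went snug. I put this down to the finger being thinner than I assumed and did not touch the nut again to check.
- Wrist forces between readings were not recorded.

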